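# Put the coffee machine's cleaning tools in their tray and spray them

## Robot

A 6-joint arm with a two-finger parallel gripper is mounted at the origin on the work surface. World frame = base frame: x ahead of the robot, y to its left, z up, the work surface at z = 0. Lengths are in mm, angles in rad, forces in N, time in s.
With the tool pointing down it reaches from about 350 to 975 mm from the base axis. Payload 7.1 kg.
Tool frame: the origin (TCP) lies on the front face of the gripper's body, between the roots of the fingers; the fingertips stand 80 mm ahead of it and the grasp point (between the pads) lies 61 mm ahead of it (env.tips_ahead is the distance from the TCP to the fingertips, in mm); z points along the fingers, y is the direction in which the jaws open and shut (so a half turn about z gives the same grasp; the last joint's range is limited). The gripper opens to 88 mm and grips with 3 to 60 N. Pads are 20 mm wide; open, the fingers measure 115 mm over their backs; the gripper's body (75 mm by 178 mm) begins 61 mm behind the grasp point.
Start: joints at [1.24, 0.423, 1.63, -0, 1.089, -0.019], TCP at [191.701, 594.858, 302.675] pointing down, gripper open.
Joint ranges: [-3, 3], [-0.9, 2.11], [0.09, 2.58], [-1.31, 4.45], [0.11, 2.69], [-2.54, 2.54]. Speed limits (rad/s): [2.39, 2.39, 3.01, 3.14, 3.14, 3.14].

## Interface

Orientations are given as a unit quaternion [x, y, z, w].
In Python, from station import env, set_gripper, viewer, workorder gives the robot as it stands. Calls block until the motion is done:
- env.reach(position, orientation): joint-space move of the TCP to a pose.
- env.move_l(position, rot=None, rate=150, f_stop=None): straight line of the TCP; rot=None keeps the orientation; rate is the mean speed in mm/s. With f_stop (N) it stops when the force on the tool has changed by that much, and returns True; else False.
- env.move_joints(angles): joint-space move.
- set_gripper(opening): finger opening in mm; the grip force is fixed at half the most; returns when the fingers have stopped.
- env.hold(seconds).
- env.ik(position, orientation): joint angles nearest the present ones, or None.
- env.read_state(): the state.
- viewer.camera(name): name is "side" or "top"; returns the picture (400x640x3 uint8, blue, green, red); there is no depth.
- viewer.camera_params(name): a dict with "fx", "fy", "cx", "cy" (pixels), "pose" (4x4, takes a point from camera to world coordinates). Camera axes: x right, y up, looking along -z (the intrinsics and any distortion apply to the point x, -y, -z); pixel columns grow to the right and rows downward; lengths in mm; the calibration is good to about 2 mm. A picture is of the moment at which its call begins. camera_params takes no time and is no camera call.
A pose or a line that the arm cannot do raises env.IKError and nothing moves.
- workorder.sign_off(): hands the job in, once; it reports no verdict.
The state is a dict: "time_s": time; "qpos": joint angles; "dq": joint speeds; "tau": joint torques, N m; "tool_pos": TCP position; "orientation": TCP orientation; "force": force on the tool from outside, world axes, zero at the start; "wrist_torque": the same for the moment, N m; "width": finger opening in mm.
Only numpy, scipy, OpenCV 4.12 (cv2) and the standard library are available. Lean on these libraries where they do the work, as an engineer would, in place of code of your own. Each camera call takes 0.05 s, during which the arm holds its last target. There are 200 camera calls.

## Task

Take the flat brush and the blade scraper from the sloping drying rack and lay each one gently, without dropping it, flat and right side up in the tray compartment made for its outline, head in the wide end. Only when both lie there and are let go, press the sanitiser bottle's spray cap fully down and let it spring back up. Leave the glass, the cup and the saucers standing where they are.

Things in the scene. Friction and masses are not known exactly. Their poses are not given: they have to be found in the camera images.
- brush: Flat brush, 200 mm long: pale wooden handle 18 mm wide, 16 mm thick; steel ferrule and dark bristle head 36 mm wide, 14 mm thick (last 57 mm). Flat underside. Origin on the underside at the grip point on the handle, 100 mm from either end; +x along it to the head, +z out of its upper face. Starts on the rack, head low, sloping 30 degrees.
- scraper: Scraper, 170 mm long: black handle 18 mm wide, 16 mm thick; square steel blade 58 mm wide, 48 mm long, 4 mm thick. Flat underside. Origin on the underside at the grip point on the handle, 70 mm from the handle's end; +x along it to the blade, +z out of its upper face. Starts on the rack, blade low, sloping 30 degrees.
- rack: Fixed steel wire rack, 178 mm wide (y), 100 mm high. Origin on the counter below the tools' grip points. Tools lie along x at y = +40 and -40 mm (which is where varies) on a plane falling 30 degrees toward +x, 75 mm above the counter at the origin, heads low against a 12 mm lip. From 50 mm above to 65 mm below the grip point along the slope nothing is under the handles.
- tray: Fixed wooden tray. Origin on the counter, 80 mm ahead (+x) of the place points. Floor 250 by 172 mm, 6 mm above the counter; two compartments along x, walls 4 mm thick, 14 mm high: narrow handle end (30 mm inside) to -x, wide head end to +x; no walls between 38 mm behind and 32 mm ahead of the place points, a channel for the fingers. White spray bottle, diameter 58 mm, fixed at x = 70 mm, y = 0.
- brush_place (a point): Point on the tray floor where the brush's origin belongs; axes as the tray's. Its compartment (at y = +37 mm in the tray) runs inside from 106 mm behind to 106 mm ahead of this point, the head end (from 32 mm ahead) 48 mm wide.
- scraper_place (a point): Point on the tray floor where the scraper's origin belongs; axes as the tray's. Its compartment (at y = -35 mm in the tray) runs inside from 76 mm behind to 106 mm ahead of this point, the head end (from 36 mm ahead) 70 mm wide.
- spray_cap (a joint): Spring travel of the grey spray cap on the bottle: 0 up, 0.008 m fully down; about 2 N to start, 6 N at the bottom.
- cap_top (a point): Centre of the spray cap's flat round top, 36 mm in diameter, 162 mm above the counter when up; it goes straight down.
- glass: Clear drinking glass standing upside down, 74 mm in diameter, 100 mm high; a bystander. Origin: centre of its underside.
- cup: White coffee cup with handle, 80 mm in diameter, 75 mm high; a bystander. Origin: centre of its underside.
- saucers: Stack of four white saucers, 140 mm in diameter, 34 mm high; a bystander. Origin: centre of its underside.
Things that resemble listed ones, but are neither listed nor needed, are in the scene too. Of the things that look like the scraper, the larger one is meant.

How it is judged:
By the outcome, as a careful person would: the job done as asked, in the order asked, and still so for the second after the job is handed in, with the robot touching nothing.
It also fails if it takes over 69 s, if anything falls off the work surface, if the arm or the gripper's body presses on something with over 40 N, if the wrist force passes 120 N, or if a joint passes its speed limit or range.

## Working session

There is one attempt and no reset: what is moved stays moved. The work goes in short steps, each a Python script; the robot and the scene stay as the last script left them, time stands still between calls to the robot, and variables do not carry over. Pictures are saved under pics/ and viewed, about 8 in all and at most 12, crops included, and the job is handed in when it is done.

```bash
ls; mkdir -p pics
python3 - <<'E'
from station import env, viewer
import cv2, numpy as np
for n in("top","side"):
    cv2.imwrite(f"pics/{n}0.png",viewer.camera(n)); p=viewer.camera_params(n); print(n,{k:(np.round(v,4).tolist()) for k,v in p.items()})
print(env.read_state())
E
```

```text
pics
top {'fx': 465.1811, 'fy': 465.1811, 'cx': 313.9348, 'cy': 203.3789, 'pose': [[-0.0013, 0.986, -0.1666, 369.4396], [-0.9999, 0.0006, 0.0114, 26.3046], [0.0114, 0.1666, 0.986, 1479.3071], [0.0, 0.0, 0.0, 1.0]]}
side {'fx': 382.6179, 'fy': 382.6179, 'cx': 314.6957, 'cy': 203.6768, 'pose': [[0.9339, 0.2667, -0.2382, 302.3616], [-0.3572, 0.7249, -0.589, -699.8698], [0.0156, 0.6352, 0.7722, 1045.8689], [0.0, 0.0, 0.0, 1.0]]}
{'time_s': 0.1, 'qpos': array([ 1.24001625e+00,  4.23784217e-01,  1.63061966e+00,  4.51881688e-05,
        1.08857178e+00, -1.89744316e-02]), 'dq': array([-0.00027535, -0.00152867, -0.0006933 ,  0.00073583,  0.00250156,
       -0.00116513]), 'tau': array([-3.68815527e-04, -5.45616961e+01, -2.74324805e+01,  6.44717412e-02,
        1.88897923e-02, -5.51355288e-05]), 'tool_pos': array([191.56013133, 594.50757412, 301.9645924 ]), 'orientation': array([ 1.55282361e-01,  9.87869885e-01, -6.77476040e-04, -1.40018100e-04]), 'force': array([-0.68886015,  0.03307723, -0.5128035 ]), 'wrist_torque': array([ 0.02365547,  0.01506954, -0.02292994]), 'width': 87.67552881982142}
```

View pics/top0.png

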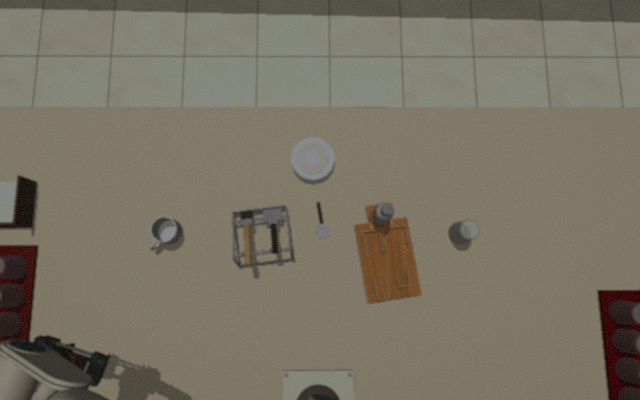

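View pics/side0.png

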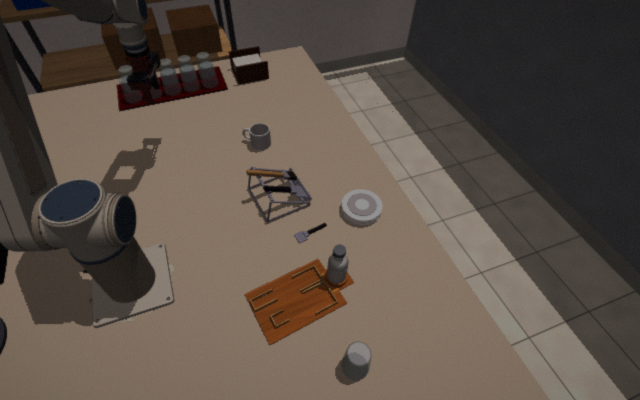

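Top view candidates for the scraper are the one in the rack at about (273,230) and a small loose one at (321,220). I choose the one in the rack because it is larger and on the rack. The only brush candidate is in the rack at (248,235). The tray is at (388,260) and the bottle cap at (385,210). Next is a close crop to check this choice.

Run:
```python
import cv2, numpy as np
t=cv2.imread("pics/top0.png"); s=cv2.imread("pics/side0.png")
a=cv2.resize(t[195:310,225:425],None,fx=4,fy=4,interpolation=cv2.INTER_CUBIC)
cv2.imwrite("pics/c_top.png",np.clip(a*1.5,0,255).astype(np.uint8))
b=cv2.resize(s[155:345,240:390],None,fx=4,fy=3.15,interpolation=cv2.INTER_CUBIC)
cv2.imwrite("pics/c_side.png",np.clip(b*1.5,0,255).astype(np.uint8))
```

```text
(no output)
```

View pics/c_top.png

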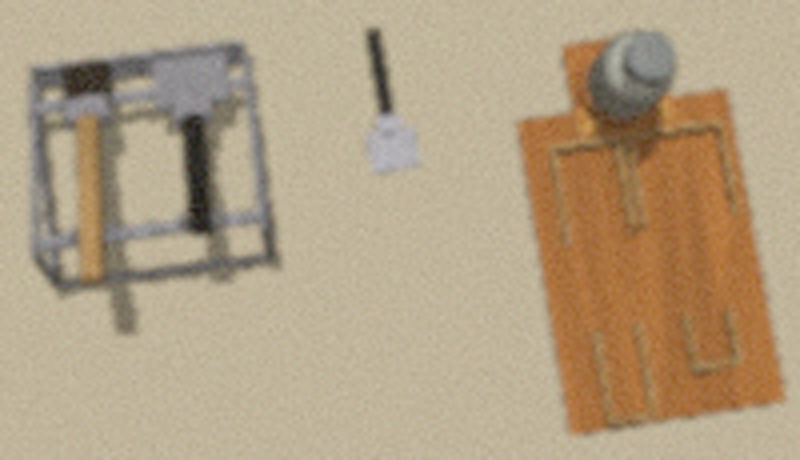

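View pics/c_side.png

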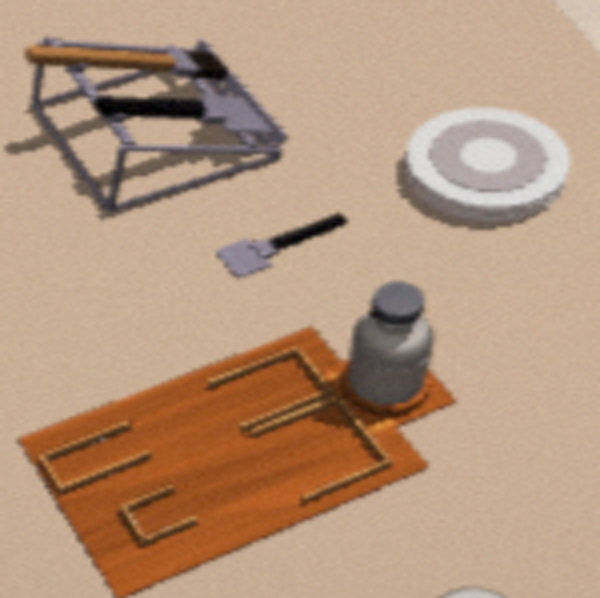

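Crops confirm the choice. The rack holds the brush (crop 90,180) on the left (+y) and the large scraper (crop 195,150). The small loose scraper (crop 385,130) is a decoy. Tray compartments open in both views, with the bottle at the +x end.

```bash
cat > h.py <<'E'
import cv2, numpy as np
from station import viewer
def ray(n,uv,z):
    p=viewer.camera_params(n); T=p["pose"]; u,v=uv
    d=T[:3,:3]@np.array([(u-p["cx"])/p["fx"],-(v-p["cy"])/p["fy"],-1.]); o=T[:3,3]
    return o+d*(z-o[2])/d[2]
def pix(n,X):
    p=viewer.camera_params(n); c=np.linalg.inv(p["pose"])@np.append(X,1.)
    return np.array([p["cx"]+p["fx"]*c[0]/-c[2],p["cy"]-p["fy"]*c[1]/-c[2]])
def bird(img,n,z,x0,x1,y0,y1,s=2):
    """metric view at height z: rows = x falling, cols = y falling, s px per mm"""
    W=np.array([[x1,y1],[x1,y0],[x0,y0],[x0,y1]],float)
    src=np.float32([pix(n,[a,b,z]) for a,b in W]); dst=np.float32([[(y1-b)*s,(x1-a)*s] for a,b in W])
    return cv2.warpPerspective(img,cv2.getPerspectiveTransform(src,dst),(int((y1-y0)*s),int((x1-x0)*s)),flags=cv2.INTER_CUBIC)
E
python3 - <<'E'
from h import *
im={n:cv2.imread(f"pics/{n}0.png") for n in("top","side")}
def comp(m,near):
    k,l,st,c=cv2.connectedComponentsWithStats(m.astype(np.uint8)); i=[j for j in range(1,k) if st[j,4]>15]
    j=min(i,key=lambda j:np.hypot(*(c[j]-near))); return (l==j).astype(np.uint8)
def ends(m):
    ys,xs=np.nonzero(m); P=np.c_[xs,ys].astype(float); c=P.mean(0); d=np.linalg.svd(P-c,full_matrices=0)[2][0]
    t=(P-c)@d; return c+d*(t.min()-.5),c+d*(t.max()+.5)
for n,bn,sn in(("top",(248,245),(275,237)),("side",(267,174),(277,189))):
    h=cv2.cvtColor(im[n],cv2.COLOR_BGR2HSV).astype(int); H,S,V=h[...,0],h[...,1],h[...,2]
    b=comp((H>5)&(H<22)&(S>115)&(V>70),bn); k=comp(V<45,sn)
    for nm,m in(("brush",b),("scr",k)):
        e=ends(m)
        print(n,nm,m.sum(),[x.round(1).tolist() for x in e],[[ray(n,x,z)[:2].round(1).tolist() for x in e] for z in(139,124,67)])
    # tray
    X=(380,720,-330,-50); bi=bird(im[n],n,6,*X); hb=cv2.cvtColor(bi,cv2.COLOR_BGR2HSV)
    m=cv2.inRange(hb,(4,110,50),(18,255,255)); m=cv2.morphologyEx(m,cv2.MORPH_CLOSE,np.ones((41,41)))
    m=cv2.morphologyEx(m,cv2.MORPH_OPEN,cv2.getStructuringElement(cv2.MORPH_ELLIPSE,(240,240)))
    c=max(cv2.findContours(m,0,2)[0],key=cv2.contourArea); r=cv2.minAreaRect(c)
    print("tray",X[1]-r[0][1]/2,X[3]-r[0][0]/2,r[1][0]/2,r[1][1]/2,r[2],[(round(X[1]-q[1]/2),round(X[3]-q[0]/2)) for q in cv2.boxPoints(r)])
    cv2.imwrite(f"pics/bird_{n}.png",cv2.addWeighted(bi,1.5,bi,0,0))
t,s=cv2.imread("pics/bird_top.png"),cv2.imread("pics/bird_side.png")
cv2.imwrite("pics/bird.png",cv2.resize(np.hstack([t,s]),None,fx=.7,fy=.7))
E
```

```text
top brush 126 [[246.5, 224.4], [248.1, 264.5]] [[[534.0, 206.1], [418.9, 199.0]], [[535.8, 208.1], [419.5, 200.9]], [[542.8, 215.7], [421.6, 208.3]]]
top scr 114 [[272.7, 223.5], [275.2, 252.7]] [[[536.7, 130.2], [452.5, 122.0]], [[538.5, 131.4], [453.5, 123.0]], [[545.7, 135.8], [457.0, 127.1]]]
tray 462.3914794921875 -217.71322631835938 188.55963134765625 170.198974609375 82.14668273925781 [(544, -121), (567, -289), (381, -315), (357, -146)]
side brush 112 [[246.5, 170.7], [283.6, 173.2]] [[[421.6, 200.8], [532.6, 148.1]], [[423.5, 215.7], [536.4, 162.1]], [[431.0, 272.3], [550.8, 215.4]]]
side scr 154 [[263.5, 188.7], [290.5, 188.9]] [[[452.0, 105.2], [531.9, 74.7]], [[454.5, 118.6], [535.7, 87.5]], [[463.9, 169.2], [550.1, 136.2]]]
tray 464.8569641113281 -217.45989990234375 196.34507751464844 173.3850860595703 81.43086242675781 [(549, -117), (575, -289), (381, -318), (355, -146)]
```

View pics/bird.png

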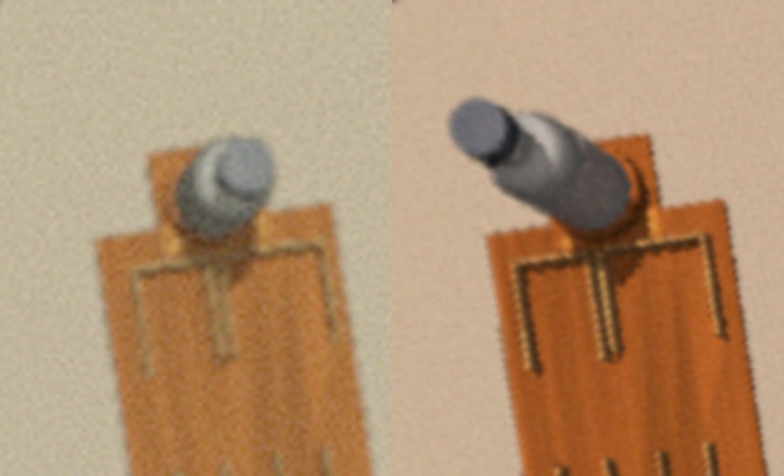

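The bird's-eye view shows the tray cut off below x=380 on my range; the yaw (~7.5°) and width (172) agree in both views. I'll redo it with the right range and find the cap too.

Run:
```python
from h import *
im={n:cv2.imread(f"pics/{n}0.png") for n in("top","side")}
out=[]
for n,z0 in(("top",1),("side",1)):
    X=(270,640,-340,-90); bi=bird(im[n],n,6,*X); hb=cv2.cvtColor(bi,cv2.COLOR_BGR2HSV)
    m=cv2.inRange(hb,(4,100,50),(18,255,255)); m=cv2.morphologyEx(m,cv2.MORPH_CLOSE,np.ones((41,41)))
    m=cv2.morphologyEx(m,cv2.MORPH_OPEN,np.ones((220,220)) if 0 else cv2.getStructuringElement(cv2.MORPH_ELLIPSE,(240,240)))
    c=max(cv2.findContours(m,0,2)[0],key=cv2.contourArea); r=cv2.minAreaRect(c)
    print(n,"tray",X[1]-r[0][1]/2,X[3]-r[0][0]/2,r[1][0]/2,r[1][1]/2,r[2],[(round(X[1]-q[1]/2),round(X[3]-q[0]/2)) for q in cv2.boxPoints(r)])
    # cap: bluish grey disc at z=162
    C=(500,700,-280,-110); cb=bird(im[n],n,162,*C); v=cv2.cvtColor(cb,cv2.COLOR_BGR2HSV)
    out.append(cv2.addWeighted(bird(im[n],n,20,*X,s=1.5),1.5,bi[:555,:375],0,0)); 
    cv2.imwrite(f"pics/cap_{n}.png",cv2.addWeighted(cb,1.6,cb,0,0))
a=np.hstack(out)
b=np.vstack([cv2.imread(f"pics/cap_{n}.png")[:,:] for n in im])
b=cv2.resize(b,None,fx=.36,fy=.36*555/ b.shape[0]/.36) if 0 else cv2.resize(b,(0,0),fx=555/b.shape[0],fy=555/b.shape[0])
cv2.imwrite("pics/tc.png",np.hstack([a,b])[:600,:]); print(np.hstack([a,b]).shape)
```

```text
top tray 436.58689880371094 -221.2624969482422 242.37550354003906 170.46884155273438 81.48828887939453 [(544, -119), (569, -288), (329, -323), (304, -155)]
side tray 439.81724548339844 -221.22576904296875 246.8159637451172 173.86167907714844 81.22726440429688 [(549, -116), (575, -288), (331, -326), (305, -154)]
(555, 986, 3)
```

```bash
python3 -c "
import cv2;a=cv2.imread('pics/tc.png');print(a.shape);s=800/a.shape[1];cv2.imwrite('pics/tc2.png',cv2.resize(a,None,fx=min(s,1),fy=min(s,1)))"
```

```text
(555, 986, 3)
```

View pics/tc2.png

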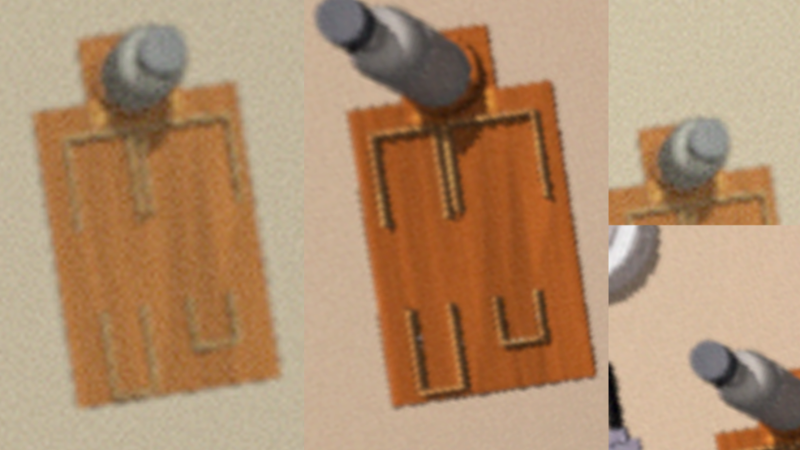

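The tray walls and cap agree. The tray origin is ≈(508.5,-211.7) with yaw 8.5°. The cap measures (577.5,-200.2) against (577.7,-201.3) predicted. The grips come out as brush ≈(504,211) and scraper ≈(513.5,132), 80 mm apart as given. Picking the brush first.

```bash
cat >> h.py <<'E'
from station import env, set_gripper
from scipy.spatial.transform import Rotation as R
RY,TY=np.radians(7.2),np.radians(8.5)
GRIP={"brush":np.array([503.8,211.2,75.]),"scraper":np.array([513.6,131.8,75.])}
PLACE={"brush":np.array([423.9,-186.9,6.]),"scraper":np.array([434.6,-258.1,6.])}
CAP=np.array([577.5,-200.5,162.])
UP=env.tips_ahead-2   # TCP above the underside: tips 2 mm short of it
def rot(yaw,pitch):   # object frame -> tool frame (tool z=-ez, y=ey)
    M=R.from_euler("ZY",[yaw,pitch]).as_matrix(); return M,R.from_matrix(np.c_[-M[:,0],M[:,1],-M[:,2]]).as_quat()
def pick(name):
    M,q=rot(RY,np.radians(30)); g=GRIP[name]+UP*M[:,2]; n=M[:,2]
    set_gripper(44)
    env.reach(g+90*n,q); print("hit",env.move_l(g,q,rate=90,f_stop=12))
    set_gripper(8); env.hold(.2); print("width",env.read_state()["width"],"force",env.read_state()["force"].round(1))
    env.move_l(g+30*n,q,rate=60); env.move_l(g+30*n+[0,0,120],q,rate=200)
def snap(tag):
    for n in("top","side"): cv2.imwrite(f"pics/{n}_{tag}.png",viewer.camera(n))
E
python3 - <<'E'
from h import *
M,q=rot(RY,np.radians(30)); print(env.tips_ahead,M.round(2).tolist())
for k in GRIP: print(env.ik(GRIP[k]+UP*M[:,2],q), env.ik(PLACE[k]+[0,0,UP],rot(TY,0)[1]))
pick("brush"); snap("1"); s=env.read_state(); print(s["time_s"],s["width"],s["tool_pos"],s["force"].round(1))
_,q2=rot(TY,0); env.reach(PLACE["brush"]+[0,0,UP+150],q2); snap("2"); s=env.read_state(); print(s["time_s"],s["width"],s["tool_pos"],s["force"].round(1))
a=cv2.imread("pics/top_2.png")[170:320,310:440];b=cv2.imread("pics/side_2.png")[170:350,230:390]
f=lambda x:np.clip(cv2.resize(x,(400,450),interpolation=cv2.INTER_CUBIC)*1.5,0,255)
cv2.imwrite("pics/v2.png",np.hstack([f(a),f(b)]))
E
```

```text
80.0 [[0.86, -0.13, 0.5], [0.11, 0.99, 0.06], [-0.5, 0.0, 0.87]]
[ 0.32056714  0.75498815  1.54564883  0.0992475   1.35734074 -1.42256231] [-4.40955131e-01  5.87889644e-01  2.08303033e+00 -4.44089210e-16
  4.70672679e-01 -2.16010444e+00]
[ 0.20558165  0.74090147  1.57734628  0.04096055  1.34574311 -1.51069408] [-5.59451877e-01  6.18910076e-01  1.99186055e+00 -4.44089210e-16
  5.30822025e-01 -2.27860119e+00]
hit False
width 17.736601564937025 force [0.4 0.7 1.6]
6.2167 17.831842219238407 [556.64816293 217.7294668  286.78103185] [ 0.1 -1.5 -0.6]
7.8667 17.38373441761374 [ 424.75208693 -186.42381171  234.04047083] [-1.  -0.2 -1. ][ WARN:0@3.959] global loadsave.cpp:1063 imwrite_ Unsupported depth image for selected encoder is fallbacked to CV_8U.
```

View pics/v2.png

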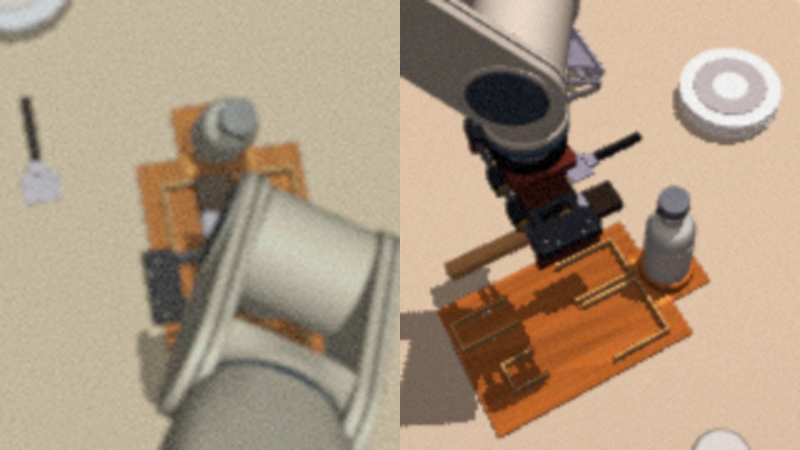

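The brush is held level and lines up with its compartment. In the side crop the tail is at (450,270) and the head end at (608,193). In the top crop the head end is at (213,178). I'll turn these into a grip offset.

Run:
```python
from h import *
M,_=rot(TY,0); g=PLACE["brush"]
for n,uv,z in(("side",(250,278),165),("side",(313.2,247.2),170),("top",(379.2,229.3),170)):
    print(n,(M.T@(ray(n,uv,z)-g)).round(1))
```

```text
side [-94.6  -0.2 159. ]
side [ 91.3   0.4 164. ]
top [ 93.4  -0.6 164. ]
```

The offset is about -1 mm (ends at -95/+92, y within 0.6 mm), well inside the ±6 mm clearance. Lowering gently.

```bash
cat >> h.py <<'E'
def place(name,off=(0,0)):
    M,q=rot(TY,0); p=PLACE[name]+M@np.array([*off,UP])
    env.move_l(p+[0,0,150],q,rate=100); env.move_l(p+[0,0,10],q,rate=120)
    hit=env.move_l(p-[0,0,1.5],q,rate=12,f_stop=3); s=env.read_state(); print("touch",hit,s["tool_pos"][2]-UP,s["force"].round(1))
    set_gripper(30); env.hold(.2); env.move_l(s["tool_pos"]+[0,0,30],q,rate=60); env.move_l(p+[0,0,220],q,rate=250)
E
python3 - <<'E'
from h import *
place("brush",(1,0)); pick("scraper")
_,q2=rot(TY,0); env.reach(PLACE["scraper"]+[0,0,UP+150],q2); snap("3"); s=env.read_state(); print(s["time_s"],s["width"],s["tool_pos"],s["force"].round(1))
a=cv2.imread("pics/top_3.png")[170:320,310:440];b=cv2.imread("pics/side_3.png")[170:350,230:390]
f=lambda x:np.clip(cv2.resize(x,(400,450),interpolation=cv2.INTER_CUBIC)*1.5,0,255).astype(np.uint8)
cv2.imwrite("pics/v3.png",np.hstack([f(a),f(b)]))
E
```

```text
touch True 8.344187313948979 [-0.7  0.8  6.4]
hit False
width 18.03229936491333 force [0.2 1.4 2.3]
18.9917 17.65171820522182 [ 435.43196494 -257.50522491  233.9952759 ] [ 1.4 -0.3 -0.7]
```

View pics/v3.png

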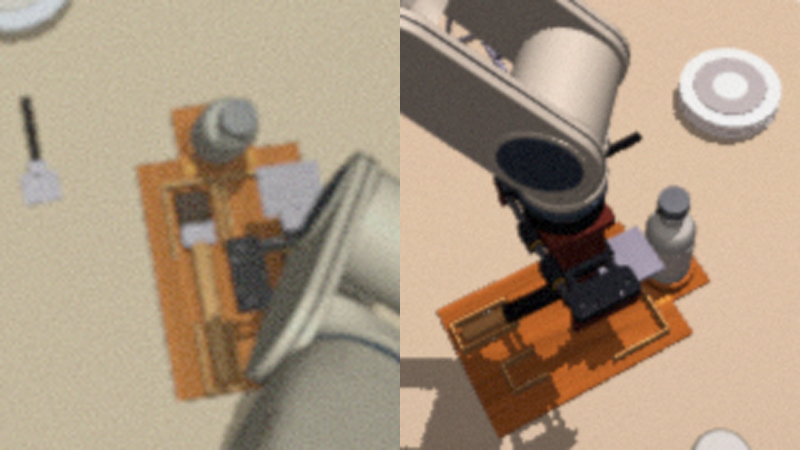

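The brush lies in its left compartment with the head inside the walls. The scraper is held level. Its blade front runs (258,170)–(318,162) in the top crop, and the handle end is at (508,310) in the side crop.

Run:
```python
from h import *
M,_=rot(TY,0); g=PLACE["scraper"]
t=lambda c,r:(310+c*.325,170+r/3)
for n,uv,z in(("side",(273.2,294),165),("top",t(258,170),160),("top",t(318,162),160)):
    print(n,(M.T@(ray(n,uv,z)-g)).round(1))
```

```text
side [-61.9   2.8 159. ]
top [ 95.5  27.  154. ]
top [ 94.8 -29.7 154. ]
```

The offset is about +2 mm along and -1 mm across, after allowing for the same reading bias as the brush. I'll correct and place it, then look before pressing.

Run:
```python
from h import *
place("scraper",(-2,1))
_,q=rot(TY,0); set_gripper(0); env.reach([480,0,330],q); snap("4"); s=env.read_state(); print(s["time_s"],s["width"],s["force"].round(1))
a=cv2.imread("pics/top_4.png")[190:310,345:430];b=cv2.imread("pics/side_4.png")[230:345,240:355]
f=lambda x:np.clip(cv2.resize(x,None,fx=600/x.shape[0]*.99,fy=600/x.shape[0]*.99,interpolation=cv2.INTER_CUBIC)*1.5,0,255).astype(np.uint8)
v=np.hstack([f(a)[:590],f(b)[:590]]); k=800/v.shape[1]; cv2.imwrite("pics/v4.png",cv2.resize(v,None,fx=k,fy=k))
```

```text
touch True 8.358958021967993 [-0.4  0.3  5.2]
25.15 0.3814189919006147 [-0.4  0.6  0.1]
```

View pics/v4.png

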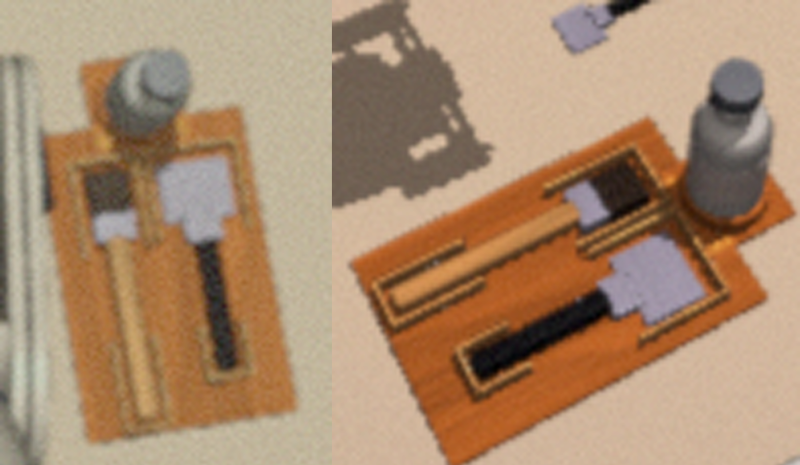

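Both tools lie flat and right side up with the heads in the wide ends. The brush head (110,190) and blade (195,190) are clear of the walls on every side. Now pressing the cap.

Run:
```python
from h import *
_,q=rot(TY,0); T=env.tips_ahead
env.reach(CAP+[0,0,T+60],q); env.move_l(CAP+[0,0,T+8],q,rate=100)
print("contact",env.move_l(CAP+[0,0,T-4],q,rate=12,f_stop=1.5),env.read_state()["tool_pos"]-CAP-[0,0,T])
print("bottom",env.move_l(CAP+[0,0,T-14],q,rate=12,f_stop=14)); s=env.read_state(); print(s["tool_pos"]-CAP-[0,0,T],s["force"].round(1))
env.hold(.4); s=env.read_state(); print(s["tool_pos"][2]-CAP[2]-T,s["force"].round(1))
env.move_l(CAP+[0,0,T+20],q,rate=40); env.move_l(CAP+[0,0,T+100],q,rate=200); env.reach([480,0,330],q); snap("5"); s=env.read_state(); print(s["time_s"],s["force"].round(1))
a=cv2.imread("pics/side_5.png")
for n in("top","side"):
    x,y=(cv2.imread(f"pics/{n}_{k}.png").astype(int) for k in(4,5)); d=np.abs(x-y).max(2)>60; print(n,d.sum(),d[190:310,360:430].sum() if n=="top" else d[230:345,240:355].sum())
cv2.imwrite("pics/v5.png",np.clip(cv2.resize(a[100:400,180:420],None,fx=2,fy=2)*1.5,0,255).astype(np.uint8))
```

```text
contact True [-0.02800219 -0.03731172 -0.81374925]
bottom True
[-4.83307488e-03 -4.95647786e-02 -7.62833921e+00] [-1.6  1.1  5.2]
-7.592010356647137 [-1.1 -0.1  6.5]
30.8917 [-0.2  0.3  0.3]
top 0 0
side 0 0
```

View pics/v5.png

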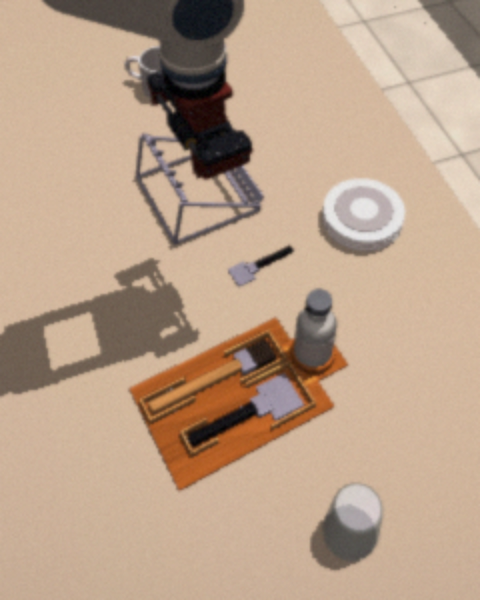

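The view shows everything standing and the cap back up. The first press read -7.6 mm at 6.5 N, which is only just at the bottom, so I'll press once more and firmer to be sure.

Run:
```python
from h import *
_,q=rot(TY,0); T=env.tips_ahead
env.reach(CAP+[0,0,T+60],q); env.move_l(CAP+[0,0,T+4],q,rate=100)
for z in(-7,-8,-9,-10,-11):
    h=env.move_l(CAP+[0,0,T+z],q,rate=10,f_stop=30); env.hold(.15); s=env.read_state(); print(z,h,s["tool_pos"][2]-CAP[2]-T,s["force"].round(1))
    if h or s["force"][2]>15: break
env.move_l(CAP+[0,0,T+20],q,rate=40); env.move_l(CAP+[0,0,T+100],q,rate=200); env.reach([480,0,330],q); snap("6"); print(env.read_state()["time_s"])
for n in("top","side"):
    x,y=(cv2.imread(f"pics/{n}_{k}.png").astype(int) for k in(4,6)); print(n,(np.abs(x-y).max(2)>40).sum())
```

```text
-7 False -6.723373662161293 [-1.5  0.3  5.4]
-8 False -7.625978674010383 [-1.1  0.9  6.6]
-9 False -7.744040699016182 [-4.3  0.7 12.9]
-10 False -7.8542237328182125 [-6.1  2.9 19.9]
37.5417
top 0
side 12
```

The hard stop is confirmed: the force jumps to 20 N at -7.8 mm. The pictures before and after match, so I'm handing in.

Run:
```python
from h import *
x,y=(cv2.imread(f"pics/side_{k}.png").astype(int) for k in(4,6)); print(np.argwhere(np.abs(x-y).max(2)>40).tolist())
from station import workorder; workorder.sign_off()
```

```text
[[134, 292], [152, 292], [153, 292], [156, 262], [234, 82], [260, 269], [262, 271], [267, 259], [281, 59], [290, 211], [323, 57], [331, 56]]
the job is handed in; nothing more can be done
```

The brush and the large scraper are both in their tray compartments, let go, and the spray cap has been pressed fully down and released. I handed the job in at about 37.5 s of the 69 s allowed.

- **Tools:** the last close view showed both lying flat and right side up, heads in the wide ends and clear of the walls.
- **Touch-down height:** both releases came with the gripper about 2.3 mm higher than expected. That means the fingertips were at the tray floor, so any drop was probably no more than about a millimetre. I did not measure it.
- **Spray cap:** I pressed it twice. The first press read 6.5 N at -7.6 mm, only just at the bottom. The second met the hard stop, with force rising to 20 N at about -7.8 mm. In the view after the first press the cap was back up. After the second I only compared pictures.
- **Other objects:** the glass, cup and saucers were never touched. Comparing pictures from before and after the presses, the top view showed no change. The side view showed 12 scattered pixels, some on the gripper and its shadow, which I took as noise and did not view up close.

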